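Slide the printed bracket home in its tray bay

TASK

Slide the loose orange bracket across the tray's flat apron, nose first, into the one empty compartment (the one with the green floor) until it lies flat and fully home against the compartment's back wall. Keep it on the tray surface while you move it rather than lifting it, and leave the two brackets already stored in the other compartments where they are.

Things in the scene. Friction and masses are not known exactly. Their poses are not given: they have to be found in the camera images.
- tray: Fixed grey tray 360 (x) x 318 mm. Origin: centre of underside; deck top at +10 mm, one level. Tray x -180 to +36 mm: open apron, side rims 8 mm high. Beyond, three compartments (centres y = +100, 0, -100 mm), open to -x: 94 wide, 129 deep, walls 20 mm above the deck, 6 thick, 8 mm round posts at the mouths (x = +36). Inner face of back wall at x = +165.
- pad: Green inlay, flush with the floor of the empty compartment, 120 x 86 mm. Origin: on the deck, in the middle of the compartment's width, 65 mm before the inner face of its back wall; +x points to the back wall. Which of the three compartments it is varies.
- bracket: Loose orange flat plate 120 (x) x 80 (y) x 14 mm, 0.11 kg. Origin: centre of underside; +x points to its nose (corners cut off); black disc and four brass inserts on the tail half. Open window right through, 36 (x) x 52 (y) mm, centred 20 mm from the origin towards the nose; bars at its sides 14 mm wide, nose bar 22 mm.
- bracket_window (a point): Centre of the bracket's window, level with its top face, 14 mm above its underside; axes as the bracket.
- bracket_nose (a point): Middle of the bracket's nose face, 60 mm from its origin along +x, at half thickness.
- stored_blue: Blue bracket of the same shape, loose, already stored in one compartment. Origin: centre of its underside.
- stored_white: White bracket of the same shape, loose, already stored in another compartment. Origin: centre of its underside.
There are look-alikes about, which are no part of the job. What is shaped like the bracket but pink or purple is not meant.

How it is judged:
At the end, for the whole second after the job is handed in: Orange bracket at rest, flat (tilt < 0.04 rad, underside within 3 mm of the floor) in the green-floored compartment, nose within 8 mm of the back wall, within 12 mm of the middle and 0.15 rad of its direction; blue and white brackets within 20 mm of their starts (x of bracket in the frame of pad above -0.003 m and y of bracket in the frame of pad between -0.012 and 0.012 m and z of bracket in the frame of pad below 0.003 m and x of bracket_nose in the frame of pad above 0.05 m and angle between the x axis of bracket and the x axis of pad, either way round below 0.15 rad and angle between bracket's own z axis and vertical below 0.04 rad and linear speed of bracket below 0.01 m/s and distance of each of stored_blue, stored_white from where it was at the start of the episode below 0.02 m); the robot touches nothing.
It fails at once if the orange bracket is lifted more than 20 mm off the tray surface (z of bracket in the frame of tray above 0.03 m).
It fails at once if a stored bracket is moved by more than 20 mm (distance of any of stored_blue, stored_white from where it was at the start of the episode above 0.02 m).
It also fails if it takes over 42 s, if anything falls off the work surface, if the arm or the gripper's body presses on something with over 40 N, if the wrist force passes 120 N, or if a joint passes its speed limit or range.

ROBOT

A 7-joint arm with a two-finger parallel gripper is mounted at the origin on the work surface. World frame = base frame: x ahead of the robot, y to its left, z up, the work surface at z = 0. Lengths are in m, angles in rad, forces in N, time in s.
With the tool pointing down it reaches from about 0.425 to 0.925 m from the base axis. Payload 6.8 kg.
Tool frame: the origin (TCP) lies midway between the tips of the shut fingers; the grasp point (between the pads) lies 19 mm behind it; y points along the fingers, z is the direction in which the jaws open and shut, and the axes are right-handed (so a half turn about y gives the same grasp; the last joint's range is limited). The gripper opens to 85 mm and grips with 20 to 120 N. Pads are 22 mm wide; open, the fingers measure 114 mm over their backs; the gripper's body (76 mm by 85 mm) begins 54 mm behind the grasp point. The pads swing forward as they close: fully open they stand 13 mm farther back than shut.
Start: joints at [1.21, 0.477, 0.022, 1.555, -0.011, 1.109, -0.083], TCP at [0.169, -0.654, 0.195] pointing down, gripper open.
Joint ranges: [-2.96, 2.96], [-0.34, 2.1], [-1.41, 1.46], [0.24, 2.44], [-1.37, 4.51], [0.17, 1.92], [-2.96, 2.96]. Speed limits (rad/s): [2.39, 2.39, 3.14, 3.14, 3.14, 3.14, 3.14].

INTERFACE

Orientations are given as a unit quaternion [w, x, y, z].
In Python, from station import bot gives the robot as it stands. The module is installed in compiled form; this text tells all that it offers.
- The arm moves only by the shell command python3 -m crank 'ROWS' [FORCE]. ROWS is JSON, a list of rows, each an object with "linear": the shift along the tool's x, y, z in m, a list of three; "dr": the turn, a rotation vector about the tool's x, y, z in degrees, a list of three; "hand": the gripper command: -1 is shut, 1 is fully open, values between are in proportion. A call has 1 to 10 rows; each row is the pose to reach, as a shift and turn from the pose commanded when the call began, along the tool's axes at that moment; what a row does not reach only later rows make up. A row lasts 1/12 s, in which the tool goes at most 41.7 mm and 7.16 degrees, less where a joint would pass 70% of its speed; a pose out of reach is approached as far as the arm can. A call with a gripper value outside its range is refused whole. The fingers move at their own pace and stop on an object; FORCE is the grip in N (left out, the last holds). Time passes only in rows, so rows that repeat a pose let the fingers close. It gives the time, the measured TCP pose, the force and the opening at its end, in the units of the state.
- bot.get_obs(): the state, without advancing time (a new reading comes with each control period).
- bot.read_camera(name): name is "side" or "top" or "wrist"; returns the picture (400x640x3 uint8, blue, green, red); there is no depth.
- bot.camera_params(name): a dict with "K" (3x3 intrinsics, pixels), "k1" (the pictures are not rectified: a ray, as slopes to the right and down, at radius r is drawn at 1 + k1 r^2 times it, then the intrinsics apply), "R" (3x3) and "t" (3): a world point X has camera coordinates R X + t; the wrist camera has in their place "hand_eye" (4x4, takes a point from camera to tool coordinates, whose origin is the TCP and whose axes are the tool frame's). Camera axes: x right, y down, z forward; pixel columns grow to the right and rows downward; lengths in m; the calibration is good to about 2 mm. A picture is of the moment at which its call begins: read the wrist's pose just before it. camera_params takes no time and is no camera call.
- bot.hand_in(): hands the job in, once; it reports no verdict.
Trained networks look in the newest picture that a camera, given by its name, has taken for a name from the list of things; names that differ only in an ending like _2 or _b are one class to them, and where a whole thing is asked for, a point or a joint stands for the part that bears it (a point fixed in the world has none). Each returns a list of dicts, best first, with "score" (0 to 1); they miss things now and then, are a little off and sometimes report something else, mostly with a low value. They report only what shows in the picture. A call takes as long as a camera call. They do not tell look-alikes from the thing itself.
- bot.search_frame(camera, target): "extent" ([left, top, right, bottom] in pixels, round what is visible of it).
- bot.cut_out(camera, target): "pixels" (400x640 bool, what is visible of it) and "extent" ([left, top, right, bottom] in pixels, round what is visible of it).
- bot.place_of(camera, target): "xy" ([column, row] in pixels: a listed point, or the origin of a listed thing).
The state is a dict: "t": time; "q": joint angles; "joint_vel": joint speeds; "joint_torque": joint torques, N m; "eef_pos": TCP position; "tool_rot": TCP orientation; "contact_force": force on the tool from outside, world axes, zero at the start; "torque": the same for the moment, N m; "gripper_width": opening from 0.0 (shut) to 1.0 (fully open).
Only numpy, scipy, OpenCV 4.12 (cv2) and the standard library are available. Lean on these libraries where they do the work, as an engineer would, in place of code of your own. Each camera call takes 0.05 s, during which the arm holds its last target. There are 200 camera calls.

## Working session

There is one attempt and no reset: what is moved stays moved. The work goes in short steps, Python scripts to look and compute and a shell command to move; the robot and the scene stay as the last step left them, time stands still between calls to the robot, and variables do not carry over. Pictures are saved under pics/ and viewed, about 8 in all and at most 12, crops included, and the job is handed in when it is done.

```bash
mkdir -p pics
cat > h.py <<'E'
import numpy as np, cv2
from station import bot
from scipy.spatial.transform import Rotation as Ro
def rot(q): return Ro.from_quat([q[1],q[2],q[3],q[0]]).as_matrix()
def ray(cam,uv,obs=None):
    p=bot.camera_params(cam);K=np.array(p["K"]);k=p["k1"]
    d=(np.array(uv,float)-K[:2,2])/[K[0,0],K[1,1]]
    s=d.copy()
    for _ in range(20): s=d/(1+k*(s@s))
    v=np.array([*s,1])
    if cam=="wrist":
        H=np.array(p["hand_eye"]);R=rot(obs["tool_rot"])
        return R@H[:3,3]+obs["eef_pos"], R@H[:3,:3]@v
    R=np.array(p["R"]);return -R.T@np.array(p["t"]),R.T@v
def onz(cam,uv,z,obs=None):
    o,v=ray(cam,uv,obs);return o+v*(z-o[2])/v[2]
E
python3 - <<'E'
from h import *
o=bot.get_obs();print({k:np.round(v,3) for k,v in o.items()}); print(rot(o["tool_rot"]).round(3))
for c in("top","side"):
    im=bot.read_camera(c);cv2.imwrite(f"pics/{c}0.png",im)
    for t in("tray","pad","bracket","bracket_window","bracket_nose","stored_blue","stored_white"):
        print(c,t,[(np.round(r["xy"]),round(r["score"],2),onz(c,r["xy"],.01 if t!="tray" else 0).round(3)) for r in bot.place_of(c,t)])
E
```

```text
{'t': np.float64(0.0), 'q': array([ 1.21 ,  0.478,  0.022,  1.556, -0.012,  1.109, -0.083]), 'joint_vel': array([ 0.   , -0.001,  0.002,  0.001, -0.001,  0.002, -0.   ]), 'joint_torque': array([-0.0000e+00, -5.9646e+01,  1.6080e+00, -2.8120e+01,  1.2000e-02,
        9.0000e-03,  0.0000e+00]), 'eef_pos': array([ 0.169, -0.653,  0.194]), 'tool_rot': array([ 0.089, -0.089,  0.702, -0.701]), 'contact_force': array([-0.818, -0.271,  0.087]), 'torque': array([ 0.024,  0.053, -0.028]), 'gripper_width': np.float64(0.996)}
[[-0.968 -0.001  0.25 ]
 [-0.25   0.002 -0.968]
 [ 0.    -1.    -0.002]]
top tray [(array([341., 162.]), 0.71, array([0.542, 0.024, 0.   ]))]
top pad [(array([347., 134.]), 0.69, array([0.631, 0.006, 0.01 ]))]
top bracket [(array([189., 231.]), 0.96, array([0.311, 0.5  , 0.01 ])), (array([327., 178.]), 0.74, array([0.487, 0.069, 0.01 ])), (array([450., 279.]), 0.69, array([ 0.178, -0.321,  0.01 ])), (array([242., 264.]), 0.56, array([0.214, 0.327, 0.01 ]))]
top bracket_window [(array([332., 178.]), 0.89, array([0.489, 0.053, 0.01 ])), (array([238., 269.]), 0.78, array([0.19
[... 1214 characters left out ...]
.175, -0.314,  0.01 ]))]
side bracket_window [(array([331., 296.]), 0.92, array([0.2  , 0.329, 0.01 ])), (array([306., 192.]), 0.76, array([0.504, 0.052, 0.01 ])), (array([263., 317.]), 0.69, array([0.309, 0.486, 0.01 ])), (array([442., 167.]), 0.61, array([ 0.18 , -0.333,  0.01 ]))]
side bracket_nose [(array([307., 187.]), 0.93, array([0.513, 0.033, 0.01 ])), (array([269., 307.]), 0.91, array([0.316, 0.454, 0.01 ])), (array([428., 160.]), 0.77, array([ 0.238, -0.34 ,  0.01 ])), (array([341., 308.]), 0.71, array([0.158, 0.344, 0.01 ]))]
side stored_blue [(array([265., 179.]), 0.87, array([0.661, 0.086, 0.01 ]))]
side stored_white [(array([307., 152.]), 0.67, array([ 0.629, -0.117,  0.01 ]))]
```

View pics/top0.png

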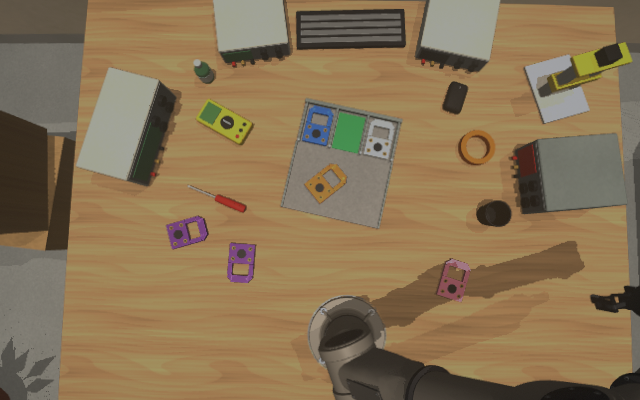

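The top view shows the tray at about (340,160), with blue at (318,125), the green pad at (348,132) and white at (379,138). Bracket-shaped candidates are orange at (326,183), purple at (187,232) and (241,262), and pink at (453,280). Only the one at (326,183) is orange and on the apron, so that is the one meant. I'll confirm it in a crop and measure.

Run:
```python
from h import *
im=cv2.imread("pics/top0.png")
cv2.imwrite("pics/crop.png",cv2.resize(im[90:235,270:415],None,fx=4,fy=4,interpolation=cv2.INTER_CUBIC))
hsv=cv2.cvtColor(im,cv2.COLOR_BGR2HSV)
m=np.zeros(im.shape[:2],np.uint8);m[155:210,295:355]=cv2.inRange(hsv,(8,130,110),(22,255,255))[155:210,295:355]
c=max(cv2.findContours(m,cv2.RETR_EXTERNAL,cv2.CHAIN_APPROX_NONE)[0],key=cv2.contourArea)
P=np.array([onz("top",p[0],.022) for p in c])[:,:2]
r=cv2.minAreaRect((P*1000).astype(np.float32));print(r)
g=np.zeros_like(m);g[100:160,320:375]=cv2.inRange(hsv,(40,80,60),(80,255,255))[100:160,320:375]
c=max(cv2.findContours(g,cv2.RETR_EXTERNAL,cv2.CHAIN_APPROX_NONE)[0],key=cv2.contourArea)
P=np.array([onz("top",p[0],.01) for p in c])[:,:2]
print(cv2.minAreaRect((P*1000).astype(np.float32)))
for uv in((303,101),(401,121),(380,228),(281,207)): print(onz("top",uv,.02).round(3))
```

```text
((474.1237487792969, 69.30204772949219), (78.73887634277344, 118.97659301757812), 39.40555953979492)
((637.670166015625, 1.9171371459960938), (84.77349853515625, 119.17012786865234), 78.12628936767578)
[0.736 0.149 0.02 ]
[ 0.675 -0.166  0.02 ]
[ 0.332 -0.1    0.02 ]
[0.392 0.21  0.02 ]
```

View pics/crop.png

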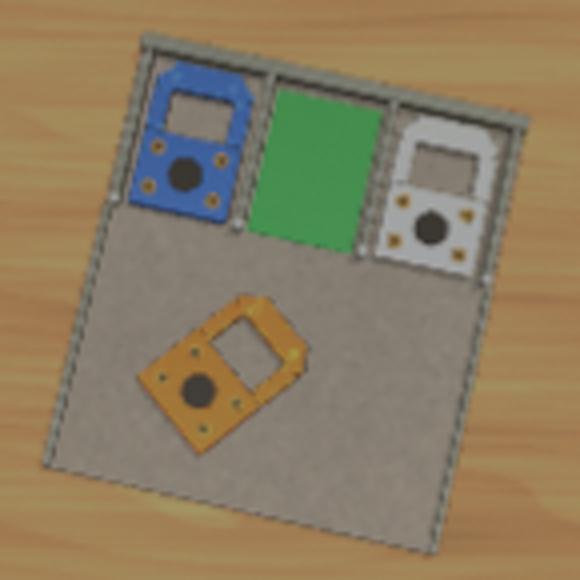

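The crop confirms it: orange plate, nose up-right, black disc on the tail half, and the middle compartment is green and empty. The bracket is at (0.474, 0.069) with yaw −50.6°, and the pad is at (0.638, 0.002) with yaw −11.9°. I'll pinch the 62 mm tail half, one finger in the window and one behind the tail, at (0.456, 0.091).

```bash
python3 -m crank '[{"linear":[-0.41,0,-0.26],"dr":[0,-25,0],"hand":1},{"linear":[-0.41,0,-0.26],"dr":[0,-25,0],"hand":1},{"linear":[-0.41,0,-0.26],"dr":[0,-25,0],"hand":1},{"linear":[-0.41,0,-0.26],"dr":[0,-25,0],"hand":1},{"linear":[-0.41,0,-0.26],"dr":[0,-25,0],"hand":1},{"linear":[-0.41,0,-0.26],"dr":[0,-25,0],"hand":1},{"linear":[-0.41,0,-0.26],"dr":[0,-25,0],"hand":1},{"linear":[-0.41,0,-0.26],"dr":[0,-25,0],"hand":1},{"linear":[-0.41,0,-0.26],"dr":[0,-25,0],"hand":1},{"linear":[-0.41,0,-0.26],"dr":[0,-25,0],"hand":1}]'
cat > d.py <<'E'
import sys
from h import *
# x y z yaw(deg) target -> tool shift and turn
x,y,z,w=map(float,sys.argv[1:5]);o=bot.get_obs();R=rot(o["tool_rot"])
w=np.radians(w);zt=np.array([np.cos(w),np.sin(w),0]);yt=np.array([0,0,-1.]);T=np.c_[np.cross(yt,zt),yt,zt]
print("pos",o["eef_pos"].round(4),"yaw",np.degrees(np.arctan2(R[1,2],R[0,2])).round(2),"F",o["contact_force"].round(1),"w",round(o["gripper_width"],3),"t",o["t"])
print("lin",(R.T@(np.array([x,y,z])-o["eef_pos"])).round(4),"dr",np.degrees(Ro.from_matrix(R.T@T).as_rotvec()).round(2))
E
python3 d.py .456 .091 .16 -50.6
```

```text
t: 1.63
eef_pos: [0.4548, -0.348, 0.195]
tool_rot: [-0.239, 0.239, -0.665, 0.666]
contact_force: [0.2, -1.4, -0.0]
gripper_width: 1.0
pos [ 0.4548 -0.348   0.195 ] yaw -50.54 F [ 0.2 -1.4 -0. ] w 1.0 t 1.6333
lin [-0.2799  0.0347 -0.3382] dr [-0.04  0.06 -0.  ]
```

```bash
python3 -m crank '[{"linear":[-0.28,0.035,-0.338],"dr":[0,0,0],"hand":1},{"linear":[-0.28,0.035,-0.338],"dr":[0,0,0],"hand":1},{"linear":[-0.28,0.035,-0.338],"dr":[0,0,0],"hand":1},{"linear":[-0.28,0.035,-0.338],"dr":[0,0,0],"hand":1},{"linear":[-0.28,0.035,-0.338],"dr":[0,0,0],"hand":1},{"linear":[-0.28,0.035,-0.338],"dr":[0,0,0],"hand":1},{"linear":[-0.28,0.035,-0.338],"dr":[0,0,0],"hand":1},{"linear":[-0.28,0.035,-0.338],"dr":[0,0,0],"hand":1},{"linear":[-0.28,0.035,-0.338],"dr":[0,0,0],"hand":1},{"linear":[-0.28,0.035,-0.338],"dr":[0,0,0],"hand":1}]' >/dev/null
python3 d.py .456 .091 .16 -50.6
```

```text
pos [0.4547 0.0676 0.1618] yaw -50.54 F [0.7 0.1 0.4] w 1.001 t 2.4667
lin [-0.0159  0.0018 -0.0172] dr [-0.05  0.06 -0.04]
```

```bash
python3 -m crank '[{"linear":[-0.016,0.002,-0.017],"dr":[0,0,0],"hand":1},{"linear":[-0.016,0.002,-0.017],"dr":[0,0,0],"hand":1},{"linear":[-0.016,0.002,-0.017],"dr":[0,0,0],"hand":1},{"linear":[-0.016,0.002,-0.017],"dr":[0,0,0],"hand":1}]' >/dev/null
python3 d.py .456 .091 .16 -50.6
python3 - <<'E'
from h import *
o=bot.get_obs();im=bot.read_camera("wrist");cv2.imwrite("pics/w1.png",im)
hsv=cv2.cvtColor(im,cv2.COLOR_BGR2HSV);m=cv2.inRange(hsv,(8,130,90),(22,255,255))
c=max(cv2.findContours(m,cv2.RETR_EXTERNAL,cv2.CHAIN_APPROX_NONE)[0],key=cv2.contourArea)
P=np.array([onz("wrist",p[0],.024,o) for p in c])[:,:2]
print(cv2.boundingRect(c),cv2.minAreaRect((P*1000).astype(np.float32)))
for t in("bracket","bracket_window","bracket_nose"):
  print(t,[(np.round(r["xy"]),round(r["score"],2),onz("wrist",r["xy"],z,o).round(3)) for z in[{"bracket":.01,"bracket_window":.024,"bracket_nose":.017}[t]] for r in bot.place_of("wrist",t)])
E
```

```text
pos [0.4564 0.0882 0.1595] yaw -50.56 F [-0.3 -0.8 -0. ] w 1.001 t 2.8
lin [-0.0015 -0.0005 -0.0025] dr [-0.02  0.04  0.03]
(0, 0, 441, 400) ((321.3184509277344, 162.17332458496094), (430.30499267578125, 539.6028442382812), 42.17687225341797)
bracket [(array([346., 172.]), 0.62, array([0.474, 0.069, 0.01 ])), (array([522.,  81.]), 0.5, array([0.639, 0.002, 0.01 ]))]
bracket_window []
bracket_nose []
```

View pics/w1.png

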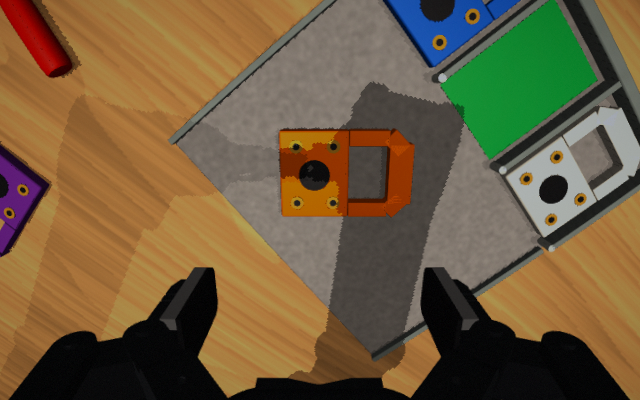

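The wrist view shows the orange bracket at columns 280–414 and rows 129–216, aligned with the jaws. The green floor's mouth posts are at (442,77) and (502,170). I'll turn these into positions.

Run:
```python
from h import *
o=bot.get_obs();im=cv2.imread("pics/w1.png")
hsv=cv2.cvtColor(im,cv2.COLOR_BGR2HSV);m=cv2.inRange(hsv,(4,150,60),(24,255,255));m[:115]=0;m[230:]=0;m[:,:265]=0;m[:,430:]=0
c=max(cv2.findContours(m,cv2.RETR_EXTERNAL,cv2.CHAIN_APPROX_NONE)[0],key=cv2.contourArea)
P=np.array([onz("wrist",p[0],.022,o) for p in c])[:,:2]
print(cv2.boundingRect(c),cv2.minAreaRect((P*1000).astype(np.float32)))
g=cv2.inRange(hsv,(45,80,60),(80,255,255));c=max(cv2.findContours(g,cv2.RETR_EXTERNAL,cv2.CHAIN_APPROX_NONE)[0],key=cv2.contourArea)
P=np.array([onz("wrist",p[0],.01,o) for p in c])[:,:2];print(cv2.minAreaRect((P*1000).astype(np.float32)))
a,b=[onz("wrist",u,.03,o) for u in((442,77),(502,170))];print(a,b,(a+b)/2,np.degrees(np.arctan2(*(a-b)[:2])),np.linalg.norm(a-b))
print("window edges",[onz("wrist",u,.024,o).round(4) for u in((348,172),(387,172))])
```

```text
(279, 129, 136, 88) ((474.68487548828125, 69.7497787475586), (81.30598449707031, 120.80123901367188), 39.317626953125)
((637.8569946289062, 1.6439666748046875), (86.85758972167969, 120.99293518066406), 78.08609008789062)
[0.58910129 0.06367236 0.03      ] [ 0.56795527 -0.03452571  0.03      ] [0.57852828 0.01457333 0.03      ] 12.152523923918306 0.10044906399585098
window edges [array([0.4774, 0.0701, 0.024 ]), array([0.4998, 0.0428, 0.024 ])]
```

```bash
python3 d.py .4563 .0921 .007 -50.7; python3 -m crank '[{"linear":[-0.0025,0.04,-0.003],"dr":[0,0,0],"hand":1},{"linear":[-0.0025,0.08,-0.003],"dr":[0,0,0],"hand":1},{"linear":[-0.0025,0.11,-0.003],"dr":[0,0,0],"hand":1},{"linear":[-0.0025,0.125,-0.003],"dr":[0,0,0],"hand":1},{"linear":[-0.0025,0.125,-0.003],"dr":[0,0,0],"hand":1},{"linear":[-0.0025,0.125,-0.003],"dr":[0,0,0],"hand":1}]' >/dev/null
python3 d.py .4563 .0921 .007 -50.7
```

```text
pos [0.4565 0.0877 0.1595] yaw -50.66 F [-0.  -0.5  0. ] w 1.0 t 3.0
lin [-0.0026  0.1525 -0.0036] dr [-0.02  0.04  0.01]
pos [0.4561 0.0924 0.0342] yaw -50.57 F [-0.6 -0.   0.5] w 1.004 t 3.5
lin [0.     0.0272 0.0004] dr [0.04 0.13 0.08]
```

```bash
python3 -m crank '[{"linear":[0,0.010,0],"dr":[0,0,0],"hand":1},{"linear":[0,0.02,0],"dr":[0,0,0],"hand":1},{"linear":[0,0.027,0],"dr":[0,0,0],"hand":1},{"linear":[0,0.027,0],"dr":[0,0,0],"hand":1}]' 20
python3 -c "
from h import *
cv2.imwrite('pics/w2.png',bot.read_camera('wrist'))"
```

```text
t: 3.83
eef_pos: [0.4558, 0.0927, 0.0065]
tool_rot: [-0.238, 0.239, -0.666, 0.666]
contact_force: [-0.3, 0.0, -0.0]
gripper_width: 1.001
```

View pics/w2.png

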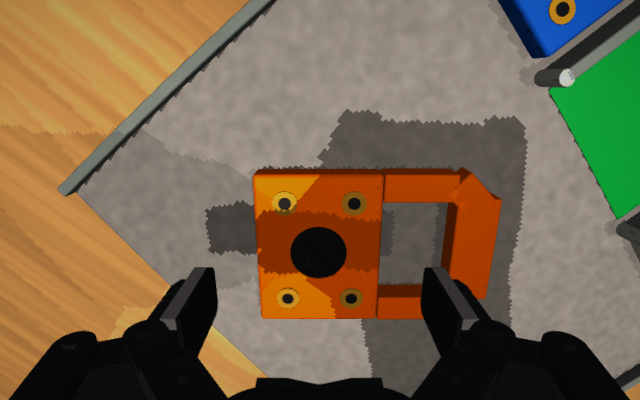

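Run:
```python
from h import *
o=bot.get_obs();p=bot.camera_params("wrist");K=np.array(p["K"]);Hi=np.linalg.inv(np.array(p["hand_eye"]));print(np.array(p["hand_eye"]).round(3),p["k1"])
def pr(X):
    c=(Hi@[*X,1])[:3];s=c[:2]/c[2];s=s*(1+p["k1"]*(s@s));return (K[:2,:2]@s+K[:2,2]).round(0)
for y in(-.013,-.03,0):
  for x in(-.011,.011):
    print(x,y,pr((x,y,-.0425)),pr((x,y,.0425)))
print("bracket corners seen at z=.024:",[onz("wrist",u,.024,o).round(4) for u in((253,171),(262,318),(487,300),(448,203),(380,203),(378,285))])
```

```text
[[ 0.     0.952  0.306 -0.079]
 [ 0.001 -0.306  0.952 -0.18 ]
 [ 1.     0.    -0.001  0.001]
 [ 0.     0.     0.     1.   ]] -0.06832424599312951
-0.011 -0.013 [233. 228.] [402. 228.]
0.011 -0.013 [236. 267.] [399. 267.]
-0.011 -0.03 [225. 242.] [410. 242.]
0.011 -0.03 [229. 284.] [406. 284.]
-0.011 0 [239. 219.] [397. 219.]
0.011 0 [241. 256.] [394. 256.]
bracket corners seen at z=.024: [array([0.4686, 0.1422, 0.024 ]), array([0.4061, 0.0907, 0.024 ]), array([0.4911, 0.0041, 0.024 ]), array([0.5156, 0.0604, 0.024 ]), array([0.4947, 0.0859, 0.024 ]), array([0.461 , 0.0563, 0.024 ])]
```

The wrist view shows the fingers at about (200,300) and (440,300). That is about 40 px off where the geometry puts the tips, so I'll check height and position from the side camera before closing.

Run:
```python
from h import *
im=bot.read_camera("side");p=bot.camera_params("side")
o=bot.get_obs();R=rot(o["tool_rot"])
pts=[R@np.array(v)+o["eef_pos"] for v in((0,0,0),(0,-.013,-.0425),(0,-.013,.0425))]
uv=cv2.projectPoints(np.array(pts),cv2.Rodrigues(np.array(p["R"]))[0],np.array(p["t"]),np.array(p["K"]),np.array([p["k1"],0,0,0.]))[0][:,0];print(uv.round(1))
c=im[125:235,240:390];c=cv2.resize(c,None,fx=5,fy=5,interpolation=cv2.INTER_CUBIC)
for q,col in zip(uv,((0,0,255),(255,0,255),(0,255,0))): cv2.circle(c,tuple(((q-[240,125]+.5)*5).astype(int)),3,col,-1)
cv2.imwrite("pics/s2.png",c)
```

```text
[[309.4 205.1]
 [309.8 212. ]
 [308.9 193.3]]
```

View pics/s2.png

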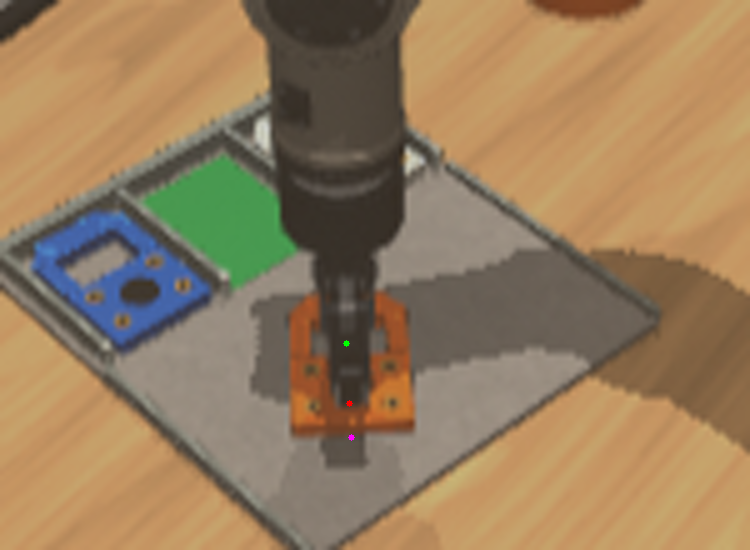

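The side view shows the near finger tip at crop (350,400), well above the predicted point (351,437). The tips are clearly above the plate. I'll back off 50 mm, shut the fingers and see where the tips really are.

```bash
python3 -m crank '[{"linear":[0,-0.03,0],"dr":[0,0,0],"hand":1},{"linear":[0,-0.05,0],"dr":[0,0,0],"hand":0},{"linear":[0,-0.05,0],"dr":[0,0,0],"hand":-1},{"linear":[0,-0.05,0],"dr":[0,0,0],"hand":-1},{"linear":[0,-0.05,0],"dr":[0,0,0],"hand":-1},{"linear":[0,-0.05,0],"dr":[0,0,0],"hand":-1},{"linear":[0,-0.05,0],"dr":[0,0,0],"hand":-1},{"linear":[0,-0.05,0],"dr":[0,0,0],"hand":-1},{"linear":[0,-0.05,0],"dr":[0,0,0],"hand":-1},{"linear":[0,-0.05,0],"dr":[0,0,0],"hand":-1}]'
python3 - <<'E'
from h import *
im=bot.read_camera("wrist");p=bot.camera_params("wrist");K=np.array(p["K"]);Hi=np.linalg.inv(np.array(p["hand_eye"]))
def pr(X):
    c=(Hi@[*X,1])[:3];s=c[:2]/c[2];s=s*(1+p["k1"]*(s@s));return (K[:2,:2]@s+K[:2,2])
for y,col in((0,(0,0,255)),(-.02,(0,255,0)),(-.04,(255,0,255))):
  a,b=pr((-.011,y,0)),pr((.011,y,0));print(y,a,b);cv2.line(im,tuple(a.astype(int)),tuple(b.astype(int)),col,1)
cv2.imwrite("pics/w3.png",im)
E
```

```text
t: 4.77
eef_pos: [0.4562, 0.0931, 0.0572]
tool_rot: [0.239, -0.239, 0.666, -0.665]
contact_force: [0.1, 0.0, -0.1]
gripper_width: -0.001
0 [317.66559522 218.74531714] [317.7119876  255.83601821]
-0.02 [317.50767149 233.32524588] [317.56591484 273.7027714 ]
-0.04 [317.31134008 251.47688785] [317.38639322 295.69471621]
```

View pics/w3.png

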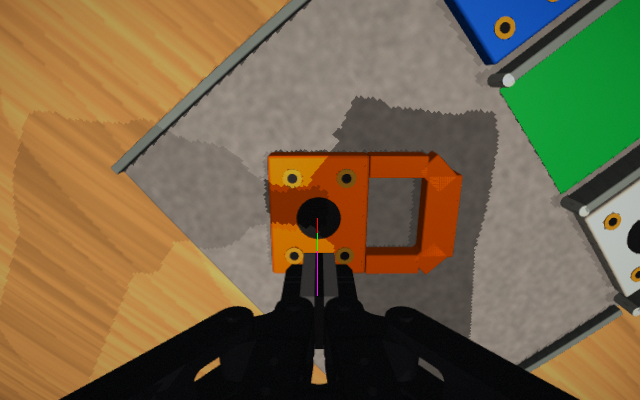

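With the fingers shut the tips start at row 252, which matches y = −0.04. So the real tips lie about 40 mm behind the reported TCP, and open and shut agree on that (−53 and −40). The sideways position is right. I'll use reported z ≈ −0.033 for the pinch and go down in stages, watching the force.

```bash
python3 -m crank '[{"linear":[0.0,0,0],"dr":[0,0,0],"hand":1},{"linear":[0,0,0],"dr":[0,0,0],"hand":1},{"linear":[0,0,0],"dr":[0,0,0],"hand":1},{"linear":[0,0,0],"dr":[0,0,0],"hand":1},{"linear":[0,0,0],"dr":[0,0,0],"hand":1},{"linear":[0,0.02,0],"dr":[0,0,0],"hand":1},{"linear":[0,0.05,0],"dr":[0,0,0],"hand":1},{"linear":[0,0.07,0],"dr":[0,0,0],"hand":1},{"linear":[0,0.07,0],"dr":[0,0,0],"hand":1},{"linear":[0,0.07,0],"dr":[0,0,0],"hand":1}]'
python3 d.py .4563 .0921 -.033 -50.7
python3 -m crank '[{"linear":[0,0.005,0],"dr":[0,0,0],"hand":1},{"linear":[0,0.01,0],"dr":[0,0,0],"hand":1},{"linear":[0,0.015,0],"dr":[0,0,0],"hand":1},{"linear":[0,0.015,0],"dr":[0,0,0],"hand":1}]' 20
python3 - <<'E'
from h import *
cv2.imwrite("pics/w4.png",bot.read_camera("wrist"))
E
```

```text
t: 5.65
eef_pos: [0.4556, 0.093, -0.013]
tool_rot: [0.238, -0.24, 0.666, -0.665]
contact_force: [0.3, 0.4, 1.0]
gripper_width: 1.0
pos [ 0.4556  0.093  -0.013 ] yaw -50.49 F [0.3 0.4 1. ] w 1.0 t 5.65
lin [-0.      0.02    0.0012] dr [0.06 0.21 0.12]
t: 5.98
eef_pos: [0.4564, 0.0929, -0.0277]
tool_rot: [-0.239, 0.239, -0.666, 0.666]
contact_force: [0.7, -0.1, 0.1]
gripper_width: 1.001
```

View pics/w4.png

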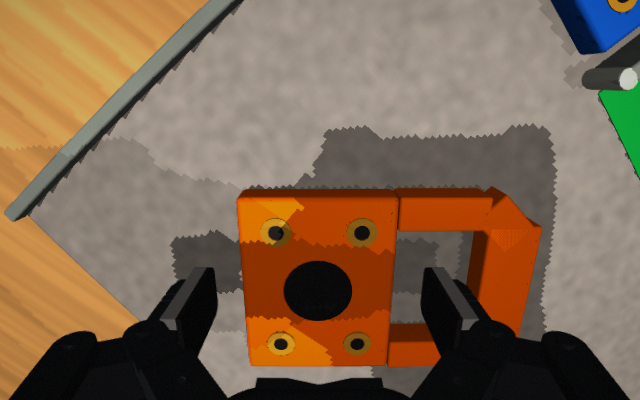

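The fingers now straddle the tail half: the right one over the window at (445,310), the left one behind the tail at (195,310). I'll go down 5 mm and pinch.

```bash
python3 -m crank '[{"linear":[0,0.005,0],"dr":[0,0,0],"hand":1},{"linear":[0,0.005,0],"dr":[0,0,0],"hand":0.6},{"linear":[0,0.005,0],"dr":[0,0,0],"hand":0.3},{"linear":[0,0.005,0],"dr":[0,0,0],"hand":0.2},{"linear":[0,0.005,0],"dr":[0,0,0],"hand":0.2},{"linear":[0,0.005,0],"dr":[0,0,0],"hand":0.2},{"linear":[0,0.005,0],"dr":[0,0,0],"hand":0.2}]' 30
python3 d.py .628 .004 -.033 -11.9
```

```text
t: 6.62
eef_pos: [0.4566, 0.0931, -0.0319]
tool_rot: [-0.239, 0.239, -0.665, 0.666]
contact_force: [-2.2, 0.2, 7.4]
gripper_width: 0.717
pos [ 0.4566  0.0931 -0.0319] yaw -50.52 F [-2.2  0.2  7.4] w 0.717 t 6.6167
lin [-0.0756  0.0012  0.1777] dr [-3.000e-02 -3.862e+01 -0.000e+00]
```

The pinch stopped at 61 mm, so it is on the tail half. Next I'll turn the bracket by +38.6° and bring it in front of the mouth, relieved by 1 mm.

```bash
python3 -m crank '[{"linear":[0.003,-0.001,0.008],"dr":[0,-5,0],"hand":0.2},{"linear":[0.007,-0.001,0.015],"dr":[0,-10,0],"hand":0.2},{"linear":[0.010,-0.001,0.023],"dr":[0,-15,0],"hand":0.2},{"linear":[0.014,-0.001,0.031],"dr":[0,-20,0],"hand":0.2},{"linear":[0.017,-0.001,0.038],"dr":[0,-25,0],"hand":0.2},{"linear":[0.020,-0.001,0.044],"dr":[0,-30,0],"hand":0.2},{"linear":[0.022,-0.001,0.049],"dr":[0,-35,0],"hand":0.2},{"linear":[0.024,-0.001,0.053],"dr":[0,-38.6,0],"hand":0.2},{"linear":[0.024,-0.001,0.053],"dr":[0,-38.6,0],"hand":0.2},{"linear":[0.024,-0.001,0.053],"dr":[0,-38.6,0],"hand":0.2}]'
python3 - <<'E'
from h import *
o=bot.get_obs();im=bot.read_camera("wrist");cv2.imwrite("pics/w5.png",im)
im=bot.read_camera("top");hsv=cv2.cvtColor(im,cv2.COLOR_BGR2HSV)
E
python3 d.py .6145 .0066 -.031 -11.9
```

```text
t: 7.45
eef_pos: [0.4715, 0.0366, -0.0316]
tool_rot: [0.445, -0.445, 0.55, -0.55]
contact_force: [-0.6, 0.7, -1.6]
gripper_width: 0.724
pos [ 0.4715  0.0372 -0.0315] yaw -12.0 F [-0.2  1.3 -1.9] w 0.719 t 7.55
lin [ 0.0002 -0.0005  0.1463] dr [ 0.01 -0.1  -0.01]
```

View pics/w5.png

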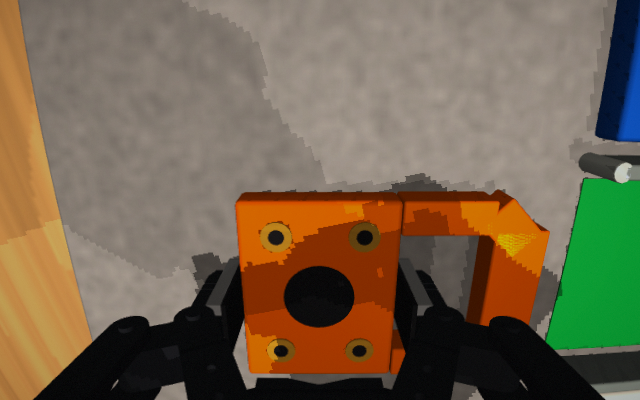

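The bracket is gripped and turned, with the nose at column 548 facing the green floor at 560–640. I'll check its lateral offset from the pad.

Run:
```python
from h import *
o=bot.get_obs();a=np.radians(-11.9);A=np.array([[np.cos(a),np.sin(a)],[-np.sin(a),np.cos(a)]])
for u,z in(((236,201),.024),((400,201),.024),((249,373),.024),((391,373),.024),((622,173),.03),((583,178),.01)):
  print(u,(A@(onz("wrist",u,z,o)[:2]-[.638,.0017])).round(4))
```

```text
(236, 201) [-0.1999  0.0388]
(400, 201) [-0.1399  0.0387]
(249, 373) [-0.2005 -0.0408]
(391, 373) [-0.1379 -0.041 ]
(622, 173) [-0.0611  0.051 ]
(583, 178) [-0.0602  0.0441]
```

Bracket centre is about 1–2 mm to −y of the pad's middle, and the yaw is right. Travel to the back wall is about 145 mm. I'll slide 130 mm first, with a 1.5 mm correction.

```bash
python3 -m crank '[{"linear":[-0.0015,0,0.012],"dr":[0,0,0],"hand":0.2},{"linear":[-0.0015,0,0.027],"dr":[0,0,0],"hand":0.2},{"linear":[-0.0015,0,0.042],"dr":[0,0,0],"hand":0.2},{"linear":[-0.0015,0,0.057],"dr":[0,0,0],"hand":0.2},{"linear":[-0.0015,0,0.072],"dr":[0,0,0],"hand":0.2},{"linear":[-0.0015,0,0.087],"dr":[0,0,0],"hand":0.2},{"linear":[-0.0015,0,0.102],"dr":[0,0,0],"hand":0.2},{"linear":[-0.0015,0,0.117],"dr":[0,0,0],"hand":0.2},{"linear":[-0.0015,0,0.130],"dr":[0,0,0],"hand":0.2},{"linear":[-0.0015,0,0.130],"dr":[0,0,0],"hand":0.2}]'
python3 d.py .6145 .0066 -.0315 -11.9
```

```text
t: 8.38
eef_pos: [0.6018, 0.0114, -0.0314]
tool_rot: [-0.446, 0.444, -0.549, 0.55]
contact_force: [1.1, 0.9, -0.6]
gripper_width: 0.72
pos [ 0.6018  0.0114 -0.0314] yaw -12.04 F [ 1.1  0.9 -0.6] w 0.72 t 8.3833
lin [0.002  0.0002 0.0134] dr [-0.14 -0.14 -0.05]
```

Now creep in until the wall is felt.

```bash
python3 -m crank '[{"linear":[0,0,0.003],"dr":[0,0,0],"hand":0.2},{"linear":[0,0,0.006],"dr":[0,0,0],"hand":0.2},{"linear":[0,0,0.009],"dr":[0,0,0],"hand":0.2},{"linear":[0,0,0.011],"dr":[0,0,0],"hand":0.2},{"linear":[0,0,0.011],"dr":[0,0,0],"hand":0.2}]'
python3 -m crank '[{"linear":[0,0,0.001],"dr":[0,0,0],"hand":0.2},{"linear":[0,0,0.002],"dr":[0,0,0],"hand":0.2},{"linear":[0,0,0.003],"dr":[0,0,0],"hand":0.2},{"linear":[0,0,0.003],"dr":[0,0,0],"hand":0.2}]'
```

```text
t: 8.8
eef_pos: [0.6101, 0.0092, -0.0315]
tool_rot: [-0.445, 0.445, -0.549, 0.549]
contact_force: [0.8, 0.1, -1.8]
gripper_width: 0.721
t: 9.13
eef_pos: [0.613, 0.0085, -0.0315]
tool_rot: [-0.445, 0.445, -0.549, 0.549]
contact_force: [0.5, -1.4, -1.7]
gripper_width: 0.719
```

```bash
python3 -m crank '[{"linear":[0,0,0.001],"dr":[0,0,0],"hand":0.2},{"linear":[0,0,0.002],"dr":[0,0,0],"hand":0.2},{"linear":[0,0,0.002],"dr":[0,0,0],"hand":0.2}]'
python3 -m crank '[{"linear":[0,0,0.001],"dr":[0,0,0],"hand":0.2},{"linear":[0,0,0.002],"dr":[0,0,0],"hand":0.2},{"linear":[0,0,0.002],"dr":[0,0,0],"hand":0.2}]'
python3 - <<'E'
from h import *
cv2.imwrite("pics/w6.png",bot.read_camera("wrist"))
E
```

```text
t: 9.38
eef_pos: [0.6135, 0.0084, -0.0318]
tool_rot: [0.445, -0.446, 0.55, -0.549]
contact_force: [-3.6, 0.1, 1.3]
gripper_width: 0.72
t: 9.63
eef_pos: [0.6134, 0.0083, -0.0317]
tool_rot: [0.444, -0.447, 0.55, -0.548]
contact_force: [-12.2, 1.7, 7.4]
gripper_width: 0.717
```

View pics/w6.png

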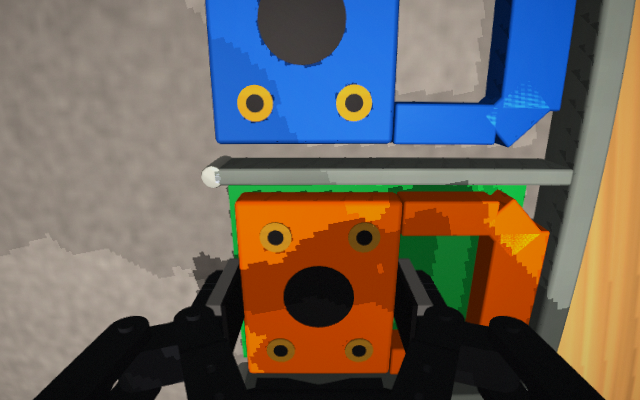

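The nose is against the back wall (reaction −12 N) and the bracket sits between the green pad's edges. I'll relax the push, open and go up.

```bash
python3 -m crank '[{"linear":[0,0,-0.002],"dr":[0,0,0],"hand":0.2},{"linear":[0,0,-0.003],"dr":[0,0,0],"hand":0.75},{"linear":[0,0,-0.003],"dr":[0,0,0],"hand":0.75},{"linear":[0,0,-0.003],"dr":[0,0,0],"hand":0.75},{"linear":[0,0,-0.003],"dr":[0,0,0],"hand":0.75},{"linear":[0,-0.01,-0.003],"dr":[0,0,0],"hand":0.75},{"linear":[0,-0.03,-0.003],"dr":[0,0,0],"hand":0.75},{"linear":[0,-0.07,-0.003],"dr":[0,0,0],"hand":0.75},{"linear":[0,-0.11,-0.003],"dr":[0,0,0],"hand":0.75},{"linear":[0,-0.15,-0.003],"dr":[0,0,0],"hand":0.75}]'
python3 -m crank '[{"linear":[0,-0.02,-0.04],"dr":[0,0,0],"hand":0.75},{"linear":[0,-0.02,-0.06],"dr":[0,0,0],"hand":0.75},{"linear":[0,-0.02,-0.06],"dr":[0,0,0],"hand":0.75}]'
python3 - <<'E'
from h import *
o=bot.get_obs();im=bot.read_camera("wrist");cv2.imwrite("pics/w7.png",im)
hsv=cv2.cvtColor(im,cv2.COLOR_BGR2HSV);m=cv2.inRange(hsv,(4,160,60),(16,255,255))
c=max(cv2.findContours(m,cv2.RETR_EXTERNAL,cv2.CHAIN_APPROX_NONE)[0],key=cv2.contourArea)
P=np.array([onz("wrist",p[0],.022,o) for p in c])[:,:2];print(cv2.boundingRect(c),cv2.minAreaRect((P*1000).astype(np.float32)))
E
```

```text
t: 10.52
eef_pos: [0.6135, 0.0086, 0.1207]
tool_rot: [0.446, -0.445, 0.549, -0.549]
contact_force: [0.9, -0.4, 0.2]
gripper_width: 0.875
t: 10.77
eef_pos: [0.5522, 0.0223, 0.1409]
tool_rot: [-0.446, 0.446, -0.548, 0.549]
contact_force: [-0.1, 0.6, -1.3]
gripper_width: 0.877
(0, 0, 130, 334) ((319.1688232421875, 66.67115020751953), (312.357421875, 104.40717315673828), 78.28536224365234)
```

View pics/w7.png

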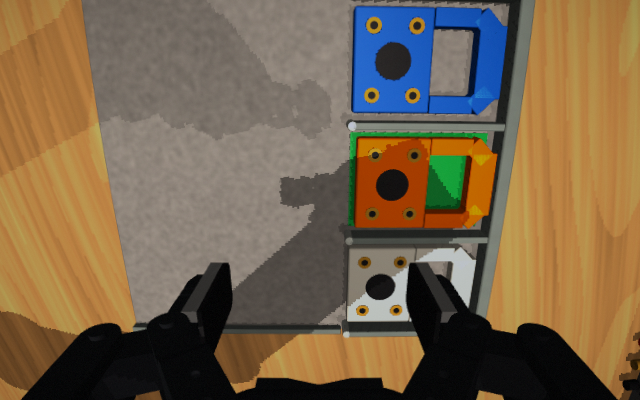

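The view shows orange seated on the green floor (columns 356–497, rows 135–229) with blue and white in place. One numeric check, then hand in.

Run:
```python
from h import *
o=bot.get_obs();im=cv2.imread("pics/w7.png")
a=np.radians(-11.9);A=np.array([[np.cos(a),np.sin(a)],[-np.sin(a),np.cos(a)]])
hsv=cv2.cvtColor(im,cv2.COLOR_BGR2HSV);m=cv2.inRange(hsv,(4,150,60),(24,255,255));m[:130]=0;m[235:]=0;m[:,:350]=0;m[:,500:]=0
c=max(cv2.findContours(m,cv2.RETR_EXTERNAL,cv2.CHAIN_APPROX_NONE)[0],key=cv2.contourArea)
P=np.array([onz("wrist",p[0],.022,o) for p in c])[:,:2];r=cv2.minAreaRect((P*1000).astype(np.float32))
print(cv2.boundingRect(c),r,"in pad:",A@(np.array(r[0])/1000-[.638,.0017]))
bot.read_camera("top");bot.read_camera("side")
for cam in("wrist","side"):
  for t in("stored_blue","stored_white","bracket"):
    print(cam,t,[(round(r["score"],2),onz(cam,r["xy"],.01,o).round(3)) for r in bot.place_of(cam,t)[:3]])
```

```text
(355, 137, 143, 92) ((644.1744384765625, -0.054225921630859375), (82.13933563232422, 121.44823455810547), 78.55329895019531) in pad: [ 0.00640347 -0.00044333]
wrist stored_blue [(0.64, array([0.66 , 0.101, 0.01 ]))]
wrist stored_white [(0.63, array([ 0.62, -0.1 ,  0.01]))]
wrist bracket [(0.76, array([ 0.644, -0.001,  0.01 ]))]
side stored_blue [(0.78, array([0.652, 0.098, 0.01 ])), (0.27, array([ 0.71 , -0.012,  0.01 ]))]
side stored_white [(0.81, array([ 0.612, -0.097,  0.01 ]))]
side bracket [(0.92, array([0.214, 0.328, 0.01 ])), (0.89, array([0.305, 0.515, 0.01 ])), (0.77, array([ 0.174, -0.328,  0.01 ]))]
```

```bash
python3 -c "
from station import bot
print(bot.hand_in(), bot.get_obs()['contact_force'])"
```

```text
the job is handed in; nothing more can be done
the job is handed in; nothing more can be done
```

The orange bracket is in the green-floored middle compartment with its nose against the back wall, and I handed the job in at about 11 s of robot time. I pinched the bracket by its tail half, one finger in the window. I turned it about 38.6° on the apron and slid it in until the wall pushed back with about 12 N. Then I backed off the push, opened the gripper and retreated.

- **Orange bracket:** the last wrist picture puts it at x = +6 mm, y = −0.4 mm from the pad's origin. It is within about 0.5° of the pad's direction. It looks flat in the picture, but I did not measure its tilt or height.
- **Stored brackets:** blue and white show no visible disturbance in the last picture. Network readings differ by about 5–20 mm between cameras and from the start; the worst is the side camera's white bracket, at about 26 mm in total. I put this down to network error, since the fingers stayed on the orange bracket inside its compartment. I did not prove it.
- **Disagreements:** the fingertips sit about 40 mm behind the reported TCP, contrary to the tool description. I found this from the pictures before gripping and allowed for it. In the last check the side camera's top three hits for "bracket" were all look-alikes, so it did not confirm the orange one's position.

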